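# Mirror the container lids from the drying docks to the lid rack

## Task

The four container lids have drained: move them from the drying docks into the dark wooden lid rack, in reverse order, so that the lid now farthest to your left ends up farthest to the right, and so on, seen from the robot. Each lid must stand on edge fully down in its own slot.

Things in the scene. Friction and masses are not known exactly. Their poses are not given: they have to be found in the camera images.
- lid_red: red clip lid of a food container, a loose rigid panel standing on edge: 14 thick (its y), 100 wide (its x), 90 tall (its z), about 90 g; origin at the middle of its lower edge, z up to its upper edge. Starts upright in the dock of its own colour. Can be pinched across its thickness by the upper edge; it is the same both ways round.
- lid_yellow: yellow clip lid of a food container, a loose rigid panel standing on edge: 14 thick (its y), 100 wide (its x), 90 tall (its z), about 90 g; origin at the middle of its lower edge, z up to its upper edge. Starts upright in the dock of its own colour. Can be pinched across its thickness by the upper edge; it is the same both ways round.
- lid_green: green clip lid of a food container, a loose rigid panel standing on edge: 14 thick (its y), 100 wide (its x), 90 tall (its z), about 90 g; origin at the middle of its lower edge, z up to its upper edge. Starts upright in the dock of its own colour. Can be pinched across its thickness by the upper edge; it is the same both ways round.
- lid_blue: blue clip lid of a food container, a loose rigid panel standing on edge: 14 thick (its y), 100 wide (its x), 90 tall (its z), about 90 g; origin at the middle of its lower edge, z up to its upper edge. Starts upright in the dock of its own colour. Can be pinched across its thickness by the upper edge; it is the same both ways round.
- dock_red: fixed white drying dock with red end stops and one slot, like those of the rack. Four docks in a row, 60 apart, order varies; they keep their places, so still show the starting order when empty. 132 along the slot (x), 56 along the row (y; +y is to the robot's left, yaw under 20 degrees). Origin at the centre of the underside, slot floor 8 above it, lip tops 45 above it.
- dock_yellow: fixed white drying dock with yellow end stops and one slot, like those of the rack. Four docks in a row, 60 apart, order varies; they keep their places, so still show the starting order when empty. 132 along the slot (x), 56 along the row (y; +y is to the robot's left, yaw under 20 degrees). Origin at the centre of the underside, slot floor 8 above it, lip tops 45 above it.
- dock_green: fixed white drying dock with green end stops and one slot, like those of the rack. Four docks in a row, 60 apart, order varies; they keep their places, so still show the starting order when empty. 132 along the slot (x), 56 along the row (y; +y is to the robot's left, yaw under 20 degrees). Origin at the centre of the underside, slot floor 8 above it, lip tops 45 above it.
- dock_blue: fixed white drying dock with blue end stops and one slot, like those of the rack. Four docks in a row, 60 apart, order varies; they keep their places, so still show the starting order when empty. 132 along the slot (x), 56 along the row (y; +y is to the robot's left, yaw under 20 degrees). Origin at the centre of the underside, slot floor 8 above it, lip tops 45 above it.
- rack: fixed dark wooden rack, empty at first, left or right of the docks, 136 (x) by 244 (y; +y to the robot's left, yaw under 20 degrees). Origin: centre of underside. Four slots along x at y = +90, +30, -30, -90; floors 14 above the origin. Each slot 18 wide, upright walls 25 high, flared lips to 34 wide, 37 above the floor; end stops at x = -60 and +60, 20 above the floor.
- tray: fixed flat grey drip tray under the four docks, 160 (x) by 256 (y, along the row; +y to the robot's left), 6 thick; the docks stand on it with their centres at y = +90, +30, -30 and -90. Origin at the centre of its underside.

How it is judged:
At the end, for the whole second after the job is handed in: The four lids stand in the rack in the reverse left-to-right order of their docks, each on its slot's floor (within 6 mm), upright and in line with the slot (0.22 rad), within 10 mm of the slot's middle across and 15 mm along, released and at rest (z of lid_red in the frame of rack between 0.008 and 0.02 m and x of lid_red in the frame of rack between -0.015 and 0.015 m and angle between each of lid_red, lid_yellow, lid_green, lid_blue's own z axis and vertical below 0.22 rad and angle between the y axis of each of lid_red, lid_yellow, lid_green, lid_blue and the y axis of rack, either way round below 0.22 rad and linear speed of each of lid_red, lid_yellow, lid_green, lid_blue below 0.02 m/s and angular speed of each of lid_red, lid_yellow, lid_green, lid_blue below 1 rad/s and ((y of dock_red in the frame of tray between 0.08 and 0.1 m and y of lid_red in the frame of rack between -0.1 and -0.08 m) or (y of dock_red in the frame of tray between 0.02 and 0.04 m and y of lid_red in the frame of rack between -0.04 and -0.02 m) or (y of dock_red in the frame of tray between -0.04 and -0.02 m and y of lid_red in the frame of rack between 0.02 and 0.04 m) or (y of dock_red in the frame of tray between -0.1 and -0.08 m and y of lid_red in the frame of rack between 0.08 and 0.1 m)) and z of lid_yellow in the frame of rack between 0.008 and 0.02 m and x of lid_yellow in the frame of rack between -0.015 and 0.015 m and ((y of dock_yellow in the frame of tray between 0.08 and 0.1 m and y of lid_yellow in the frame of rack between -0.1 and -0.08 m) or (y of dock_yellow in the frame of tray between 0.02 and 0.04 m and y of lid_yellow in the frame of rack between -0.04 and -0.02 m) or (y of dock_yellow in the frame of tray between -0.04 and -0.02 m and y of lid_yellow in the frame of rack between 0.02 and 0.04 m) or (y of dock_yellow in the frame of tray between -0.1 and -0.08 m and y of lid_yellow in the frame of rack between 0.08 and 0.1 m)) and z of lid_green in the frame of rack between 0.008 and 0.02 m and x of lid_green in the frame of rack between -0.015 and 0.015 m and ((y of dock_green in the frame of tray between 0.08 and 0.1 m and y of lid_green in the frame of rack between -0.1 and -0.08 m) or (y of dock_green in the frame of tray between 0.02 and 0.04 m and y of lid_green in the frame of rack between -0.04 and -0.02 m) or (y of dock_green in the frame of tray between -0.04 and -0.02 m and y of lid_green in the frame of rack between 0.02 and 0.04 m) or (y of dock_green in the frame of tray between -0.1 and -0.08 m and y of lid_green in the frame of rack between 0.08 and 0.1 m)) and z of lid_blue in the frame of rack between 0.008 and 0.02 m and x of lid_blue in the frame of rack between -0.015 and 0.015 m and ((y of dock_blue in the frame of tray between 0.08 and 0.1 m and y of lid_blue in the frame of rack between -0.1 and -0.08 m) or (y of dock_blue in the frame of tray between 0.02 and 0.04 m and y of lid_blue in the frame of rack between -0.04 and -0.02 m) or (y of dock_blue in the frame of tray between -0.04 and -0.02 m and y of lid_blue in the frame of rack between 0.02 and 0.04 m) or (y of dock_blue in the frame of tray between -0.1 and -0.08 m and y of lid_blue in the frame of rack between 0.08 and 0.1 m))); the robot touches nothing.
It also fails if it takes over 122 s, if anything falls off the work surface, if the arm or the gripper's body presses on something with over 40 N, if the wrist force passes 120 N, or if a joint passes its speed limit or range.

## Robot

A 7-joint arm with a two-finger parallel gripper is mounted at the origin on the work surface. World frame = base frame: x ahead of the robot, y to its left, z up, the work surface at z = 0. Lengths are in m, angles in rad, forces in N, time in s.
With the tool pointing down it reaches from about 0.35 to 0.9 m from the base axis. Payload 7.2 kg.
Tool frame: the origin (TCP) lies midway between the tips of the shut fingers; the grasp point (between the pads) lies 19 mm behind it (env.grasp_offset is the distance from the TCP to the grasp point, in m); z points along the fingers, y is the line along which they close (so a half turn about z gives the same grasp; the last joint's range is limited). The gripper opens to 85 mm and grips with 20 to 120 N. Pads are 22 mm wide; open, the fingers measure 114 mm over their backs; the gripper's body (76 mm by 85 mm) begins 54 mm behind the grasp point. The pads swing forward as they close: fully open they stand 13 mm farther back than shut.
Start: joints at [1.045, 0.411, -0.013, 1.596, 0.006, 1.134, -0.082], TCP at [0.276, -0.561, 0.197] pointing down, gripper open.
Joint ranges: [-2.95, 2.95], [-0.29, 1.99], [-1.47, 1.44], [0.14, 2.54], [-1.03, 4.17], [0.13, 1.85], [-2.86, 2.86]. Speed limits (rad/s): [2.39, 2.39, 3.01, 3.01, 3.14, 3.14, 3.14].

## Interface

Orientations are given as a rotation vector (axis times angle).
In Python, from plant import env, vision, ticket gives the robot as it stands (env), with the cameras (vision) and the job (ticket).
- The arm moves only by the shell command python3 jog.py 'ROWS' [OPENING]. ROWS is a JSON list of rows, 1 to 5 of them, each of 6 numbers: dx, dy, dz in shares of 0.4 m (1.0 is 0.4 m), then a rotation vector rx, ry, rz in parts of the range, where 1.0 means pi/2 rad; each row shifts and turns the commanded pose from where the row before left it, along the tool's axes as they then stand; what a row does not reach is not made up. A row lasts 1/12 s, in which the tool goes at most 0.0417 m and 0.125 rad, less where a joint would pass 70% of its speed; a pose out of reach is approached as far as the arm can. OPENING is the finger opening in m, set as the command begins (- or left out keeps the last). The fingers move at their own pace and stop on an object; the grip force is fixed at half the most. Time passes only in rows, so rows that do not move let the fingers close. It prints the time, the measured TCP pose, the force, the opening and the grip force at its end. Shift and turn numbers lie between -1 and 1, and a call with a number outside is refused. Input that does not fit is refused with a message, and nothing moves.
- env.state(): the state, without advancing time (a new reading comes with each control period).
- vision.capture(name): name is "side" or "top" or "wrist"; returns a dict with "pixels" (384x512x3 uint8, red, green, blue), "fx", "fy", "cx", "cy" (pixels), "k1" (the pictures are not rectified: a ray, as slopes to the right and down, at radius r is drawn at 1 + k1 r^2 times it, then the intrinsics apply), "R" (3x3) and "t" (3): a world point X has camera coordinates R X + t. Camera axes: x right, y down, z forward; pixel columns grow to the right and rows downward; lengths in m; the calibration is good to about 2 mm. A picture is of the moment at which its call begins. There is no depth.
- ticket.sign_off(): hands the job in; it is judged then, once.
The state is a dict: "t": time; "joint_positions": joint angles; "qvel": joint speeds; "joint_efforts": joint torques, N m; "ee_pos": TCP position; "eef_rot": TCP orientation; "wrist_force": force on the tool from outside, world axes, zero at the start; "moment": the same for the moment, N m; "grip_width": finger opening in m; "grip_force": force on a finger pad.
Only numpy, scipy, OpenCV 4.12 (cv2) and the standard library are available. Lean on these libraries where they do the work, as an engineer would, in place of code of your own. Each camera call takes 0.05 s, during which the arm holds its last target. There are 200 camera calls.

## Working session

There is one attempt and no reset: what is moved stays moved. The work goes in short steps, Python scripts to look and compute and a shell command to move; the robot and the scene stay as the last step left them, time stands still between calls to the robot, and variables do not carry over. Pictures are saved under pics/ and viewed, at most 14 in all, crops included, and the job is handed in when it is done.

```bash
ls; mkdir -p pics; python3 - <<'E'
from plant import env, vision, ticket
import cv2
s=env.state(); print({k:s[k] for k in('t','ee_pos','eef_rot','grip_width')})
for n in('side','top'):
    c=vision.capture(n); cv2.imwrite(f'pics/{n}0.png',c['pixels'][:,:,::-1])
    print(n,c['fx'],c['fy'],c['cx'],c['cy'],c['k1'],c['R'],c['t'], -c['R'].T@c['t'])
E
```

```text
jog.py
pics
plant.py
{'t': 0.0, 'ee_pos': array([ 0.27594039, -0.56016805,  0.19604841]), 'eef_rot': array([-3.05812875e+00, -7.12593502e-01,  7.98387701e-04]), 'grip_width': 0.08551066182099153}
side 361.69434492256806 361.69434492256806 259.22397563823677 194.26842635269364 -0.07163773254517854 [[-0.96962485 -0.24431885 -0.01165966]
 [-0.16829666  0.70099012 -0.69302892]
 [ 0.17749334 -0.67001578 -0.72081549]] [0.54348772 0.14070664 0.75251644] [0.417093   0.53834822 0.64627616]
top 438.17217325720463 438.17217325720463 250.5327537275411 197.7244705196941 -0.05922659429442494 [[-0.00910805 -0.99979604  0.01802539]
 [-0.99426168  0.00713326 -0.10673717]
 [ 0.10658682 -0.01889413 -0.99412387]] [-0.02063288  0.53947788  0.85132866] [ 0.44545384 -0.0083918   0.9042804 ]
```

View pics/top0.png

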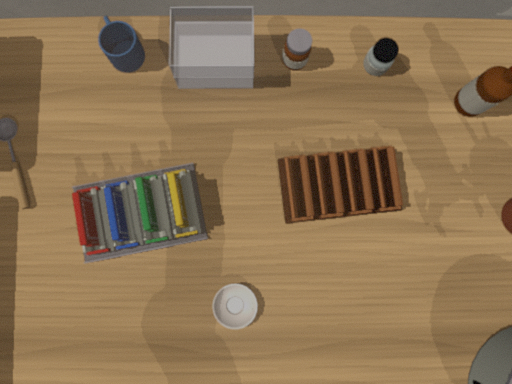

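View pics/side0.png

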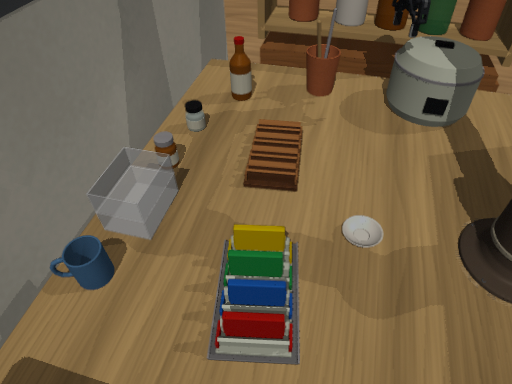

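The top view shows lids left to right red (85,222), blue (115,217), green (146,208) and yellow (178,202). The rack is at (340,183), to the right, with both yawed slightly. The targets are red at y=-90, blue at -30, green at +30 and yellow at +90. Next I'll zoom in.

```bash
cat > h.py <<'E'
import numpy as np, cv2
from plant import env, vision, ticket
from scipy.spatial.transform import Rotation as Ro
def K(c): return np.array([[c['fx'],0,c['cx']],[0,c['fy'],c['cy']],[0,0,1]]), np.array([c['k1'],0,0,0,0.])
def toplane(c,uv,z):
    k,d=K(c); n=cv2.undistortPoints(np.float64(uv).reshape(-1,1,2),k,d).reshape(-1,2)
    r=np.c_[n,np.ones(len(n))]@c['R']; o=-c['R'].T@c['t']
    return o+r*((z-o[2])/r[:,2])[:,None]
def proj(c,X):
    k,d=K(c); return cv2.projectPoints(np.float64(X).reshape(-1,1,3),cv2.Rodrigues(c['R'])[0],c['t'],k,d)[0].reshape(-1,2)
def mask(c,col):
    h=cv2.cvtColor(c['pixels'],cv2.COLOR_RGB2HSV).astype(int); H=h[...,0]
    r={'red':(H<6)|(H>174),'yellow':(H>20)&(H<33),'green':(H>45)&(H<85),'blue':(H>100)&(H<128)}[col]
    return (r&(h[...,1]>150)&(h[...,2]>70)).astype(np.uint8)
def blob(m):
    n,l,s,ce=cv2.connectedComponentsWithStats(m); i=1+np.argmax(s[1:,4]); return (l==i).astype(np.uint8),s[i]
E
python3 - <<'E'
import cv2
a=cv2.imread('pics/top0.png')
cv2.imwrite('pics/c1.png',cv2.resize(a[155:270,65:215],None,fx=5,fy=5,interpolation=cv2.INTER_CUBIC))
cv2.imwrite('pics/c2.png',cv2.resize(a[140:230,270:410],None,fx=5.5,fy=5.5,interpolation=cv2.INTER_CUBIC))
E
```

```text
(no output)
```

View pics/c1.png

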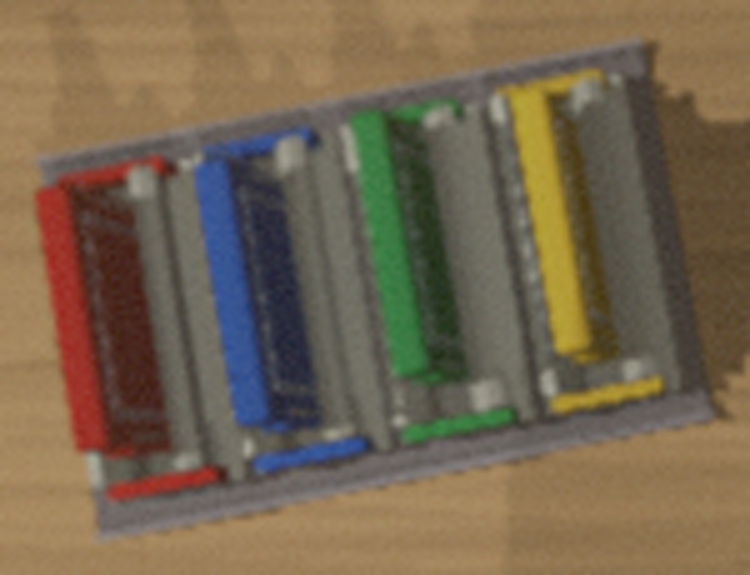

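View pics/c2.png

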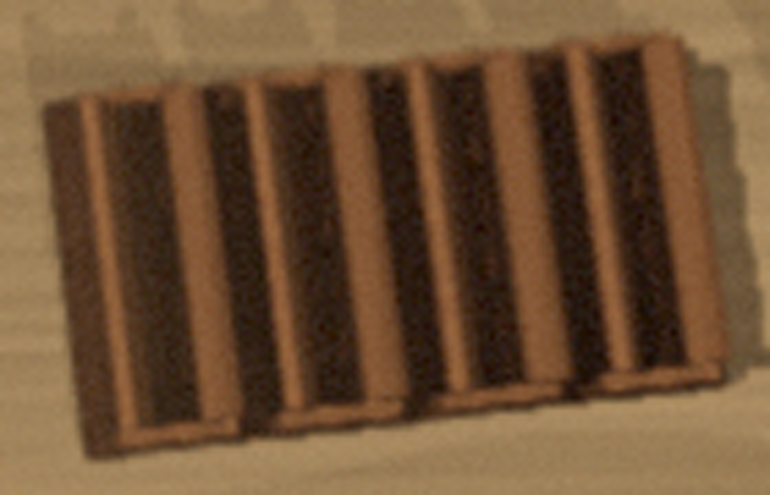

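```bash
python3 - <<'E'
from h import *
c=vision.capture('top')
A=lambda p:np.array(p,float)/5+[65,155]-.4
B=lambda p:np.array(p,float)/5.5+[270,140]-.4
np.set_printoptions(precision=4,suppress=True)
T=toplane(c,A([(40,160),(645,42),(712,418),(97,540)]),.006); print('tray',T)
print([np.linalg.norm(T[i]-T[(i+1)%4]) for i in range(4)],T.mean(0))
L=[((38,190),(105,450)),((80,100),(120,430))]
for n,(a,b,d,e) in zip('RBGY',[((38,190),(70,188),(105,450),(78,452)),((195,163),(228,160),(268,425),(238,428)),((352,113),(385,111),(427,374),(395,378)),((512,90),(545,84),(588,350),(556,356))]):
    P=toplane(c,A([a,b,d,e]),.104); v=(P[0]+P[1]-P[2]-P[3]); print(n,P.mean(0),'len',np.linalg.norm(v)/2,'yaw',np.degrees(np.arctan2(v[1],v[0])),'th',np.linalg.norm(P[0]-P[1]),np.linalg.norm(P[2]-P[3]))
R=[]
for q in [((80,100),(197,92),(240,420),(120,430)),((245,82),(357,68),(405,400),(285,408)),((408,65),(520,52),(570,382),(450,392)),((570,45),(683,38),(722,362),(618,372))]:
    P=toplane(c,B(q),.051); v=P[0]+P[1]-P[2]-P[3]; R.append(P.mean(0)); print('slot',P.mean(0),np.linalg.norm(v)/2,np.degrees(np.arctan2(v[1],v[0])),np.linalg.norm(P[0]-P[1]),np.linalg.norm(P[2]-P[3]))
R=np.array(R); print(np.linalg.norm(np.diff(R,axis=0),axis=1),R.mean(0)); d=R[0]-R[3]; print('rackyaw',np.degrees(np.arctan2(-d[0],d[1])))
print('base',toplane(c,B([(45,103),(88,458)]),0))
E
```

```text
tray [[0.5676 0.3433 0.006 ]
 [0.6152 0.0922 0.006 ]
 [0.4593 0.0641 0.006 ]
 [0.4113 0.3149 0.006 ]]
[np.float64(0.25556358862702633), np.float64(0.1583408813753808), np.float64(0.2553150805600655), np.float64(0.158824379038181)] [0.5134 0.2036 0.006 ]
R [0.4953 0.2909 0.104 ] len 0.09767373503465365 yaw 9.92490145131598 th 0.01194323128075203 0.009946870280693383
B [0.5045 0.2322 0.104 ] len 0.09895458980981599 yaw 10.238802859529994 th 0.012265549202309706 0.011010484812817052
G [0.5225 0.1746 0.104 ] len 0.09888112929462152 yaw 10.056460306263334 th 0.012224345570201951 0.011750021425184288
Y [0.531  0.1157 0.104 ] len 0.09971599689960389 yaw 9.749971855883025 th 0.012361704194758823 0.011843300346139805
slot [ 0.558  -0.1194  0.051 ] 0.11957852956710245 5.954826258448592 0.04250536238924715 0.0430335561550989
slot [ 0.5653 -0.1787  0.051 ] 0.12010042973209176 5.965742068678855 0.0412812805170372 0.043298683840131885
slot [ 0.571  -0.2385  0.051 ] 0.12044638948861984 5.908597946782448 0.041617561241391786 0.0437707071315864
slot [ 0.5775 -0.2979  0.051 ] 0.11980274978691655 5.129004468070469 0.042159441814503075 0.038410633541359866
[0.0597 0.0601 0.0598] [ 0.5679 -0.2086  0.051 ]
rackyaw 6.223394911205672
base [[ 0.6252 -0.0836  0.    ]
 [ 0.4896 -0.0976  0.    ]]
```

```bash
cat >> h.py <<'E'
TY=np.radians(10.1); RY=np.radians(6.0)
LID={'R':(.4953,.2909),'B':(.5045,.2322),'G':(.5225,.1746),'Y':(.531,.1157)}
RC=np.array([.5685,-.2095])
def slot(y): return RC+y*np.array([-np.sin(RY),np.cos(RY)])
def delta(xy,z,yaw):
    s=env.state(); r=Ro.from_rotvec(s['eef_rot'])
    t=Ro.from_matrix(np.array([[np.cos(yaw),np.sin(yaw),0],[np.sin(yaw),-np.cos(yaw),0],[0,0,-1]]))
    d=r.inv().apply(np.r_[xy,z]-s['ee_pos']); d2=t.inv().apply(np.r_[xy,z]-s['ee_pos'])
    print('t',round(s['t'],2),'ee',s['ee_pos'].round(4),'d_now',d.round(4),'d_afterturn',d2.round(4),'rot',(r.inv()*t).as_rotvec().round(4),'w',round(s['grip_width'],4),'gf',s['grip_force'])
E
python3 -c "
from h import *
delta(LID['Y'],.2,TY)"
```

```text
t 0.15 ee [ 0.276  -0.5603  0.1962] d_now [ 0.5275 -0.4936 -0.0032] d_afterturn [ 0.3696 -0.6208 -0.0038] rot [-1.200e-03  2.000e-04  2.816e-01] w 0.0852 gf 0.0
```

The rows are not in the units I measure in: shifts go in shares of 0.4 m and turns go in shares of pi/2 rad. I convert before sending: -0.01 m / 0.4 = -0.025, 0.094 rad / 1.5708 = 0.0598.

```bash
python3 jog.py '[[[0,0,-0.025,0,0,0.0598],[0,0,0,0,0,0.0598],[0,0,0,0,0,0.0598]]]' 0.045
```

```text
refused: ROWS must be a list of rows, each a list of 6 numbers. Nothing was moved.
```

Refused on format, not on reach. It needs a list of rows, each a list of 6 numbers.

```bash
python3 jog.py '[[0,0,-0.025,0,0,0.0598],[0,0,0,0,0,0.0598],[0,0,0,0,0,0.0598]]' 0.045
python3 jog.py '[[0.0463,-0.0775,0,0,0,0],[0.0463,-0.0775,0,0,0,0],[0.0463,-0.0775,0,0,0,0],[0.0463,-0.0775,0,0,0,0],[0.0463,-0.0775,0,0,0,0]]'
python3 jog.py '[[0.0463,-0.0775,0,0,0,0],[0.0463,-0.0775,0,0,0,0],[0.0463,-0.0775,0,0,0,0],[0.0463,-0.0775,0,0,0,0],[0.0463,-0.0775,0,0,0,0]]'
python3 jog.py '[[0.0463,-0.0775,0,0,0,0],[0.0463,-0.0775,0,0,0,0],[0.0463,-0.0775,0,0,0,0],[0.0463,-0.0775,0,0,0,0],[0.0463,-0.0775,0,0,0,0]]'
python3 jog.py '[[0.0463,-0.0775,0,0,0,0],[0.0463,-0.0775,0,0,0,0],[0.0463,-0.0775,0,0,0,0],[0,0,0,0,0,0],[0,0,0,0,0,0]]'
python3 -c "
from h import *
delta(LID['Y'],.2,TY)"
```

```text
t: 0.4
ee_pos: [0.2762, -0.5608, 0.2071]
eef_rot: [3.13, 0.268, 0.0]
wrist_force: [0.3, 0.4, 0.6]
grip_width: 0.0516
grip_force: 0.0
t: 0.82
ee_pos: [0.3403, -0.3901, 0.2066]
eef_rot: [-3.129, -0.276, 0.0]
wrist_force: [1.1, 1.5, -0.1]
grip_width: 0.0447
grip_force: 0.0
t: 1.23
ee_pos: [0.4043, -0.2214, 0.2069]
eef_rot: [3.129, 0.276, 0.0]
wrist_force: [0.1, 0.3, -0.5]
grip_width: 0.0449
grip_force: 0.0
t: 1.65
ee_pos: [0.4683, -0.0526, 0.207]
eef_rot: [3.129, 0.276, 0.0]
wrist_force: [0.7, -0.3, -0.4]
grip_width: 0.0449
grip_force: 0.0
t: 2.07
ee_pos: [0.5065, 0.0494, 0.2065]
eef_rot: [-3.128, -0.283, 0.001]
wrist_force: [0.0, 0.2, -0.5]
grip_width: 0.0447
grip_force: 0.0
t 2.07 ee [0.5065 0.0494 0.2065] d_now [ 0.036  -0.0609  0.0066] d_afterturn [ 0.0357 -0.061   0.0065] rot [-0.0009  0.0005  0.004 ] w 0.0447 gf 0.0
```

Converted, -0.0305 m / 0.4 = -0.0763, 0.018 m / 0.4 = 0.045, 0.004 rad / 1.5708 = 0.0025.

```bash
python3 jog.py '[[0.045,-0.0763,0.0075,0,0,0.0025],[0.045,-0.0763,0.0075,0,0,0],[0,0,0,0,0,0],[0,0,0,0,0,0]]'
python3 - <<'E'
from h import *
delta(LID['Y'],.2,TY)
c=vision.capture('wrist'); cv2.imwrite('pics/w1.png',c['pixels'][:,:,::-1])
print((-c['R'].T@c['t']).round(3))
for col,k in(('yellow','Y'),('green','G')):
    m,s=blob(mask(c,col)); print(col,s, 'pred',proj(c,[[*LID[k],.104]]).round(1))
    cs,_=cv2.findContours(m,0,2); r=cv2.minAreaRect(max(cs,key=len)); print(r,toplane(c,cv2.boxPoints(r),.104).round(4))
print('tcp',proj(c,[env.state()['ee_pos']]))
E
```

```text
t: 2.4
ee_pos: [0.5311, 0.114, 0.2003]
eef_rot: [-3.13, -0.273, 0.002]
wrist_force: [0.3, -0.7, 0.5]
grip_width: 0.0449
grip_force: 0.0
t 2.4 ee [0.5311 0.114  0.2003] d_now [ 0.0002 -0.0017  0.0003] d_afterturn [ 0.0002 -0.0017  0.0003] rot [-0.0003  0.0012 -0.0023] w 0.0449 gf 0.0
[0.612 0.129 0.376]
yellow [ 239  114   22  113 1655] pred [[251.1 179.8]]
((249.5, 170.0), (112.0, 21.0), 90.0) [[0.5867 0.1358 0.104 ]
 [0.5897 0.1183 0.104 ]
 [0.4872 0.0995 0.104 ]
 [0.4838 0.1192 0.104 ]]
green [ 172  113   22  110 1443] pred [[185.4 177.9]]
((182.095458984375, 167.7794189453125), (109.11101531982422, 17.855215072631836), 87.83892822265625) [[0.5773 0.193  0.104 ]
 [0.5804 0.1779 0.104 ]
 [0.4803 0.1628 0.104 ]
 [0.4766 0.1796 0.104 ]]
tcp [[256.17586403 226.02978367]]
```

View pics/w1.png

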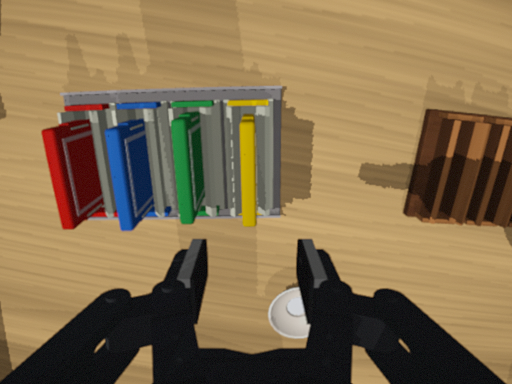

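The wrist view shows the yellow top edge at cols 240–256, centred between the fingers (cols 205 and 300), so I'm descending.

Converted, 0.036 m / 0.4 = 0.09, -0.0025 m / 0.4 = -0.0063.

```bash
python3 jog.py '[[0.0025,-0.0063,0.05,0,0,0],[0,0,0.09,0,0,0],[0,0,0.09,0,0,0],[0,0,0.065,0,0,0],[0,0,0.025,0,0,0]]'
python3 jog.py '[[0,0,0,0,0,0],[0,0,0,0,0,0],[0,0,0,0,0,0],[0,0,0,0,0,0],[0,0,0,0,0,0]]' 0.0
python3 -c "
from h import *
delta(LID['Y'],.072,TY); print(env.state()['wrist_force'])"
```

```text
t: 2.87
ee_pos: [0.5294, 0.1126, 0.0694]
eef_rot: [3.128, 0.265, -0.009]
wrist_force: [-0.9, -0.6, -0.4]
grip_width: 0.0454
grip_force: 0.0
t: 3.28
ee_pos: [0.5331, 0.116, 0.0745]
eef_rot: [-3.13, -0.269, -0.004]
wrist_force: [-0.4, 0.5, -0.3]
grip_width: -0.0001
grip_force: 0.0
t 3.28 ee [0.5331 0.116  0.0745] d_now [-0.0021 -0.      0.0025] d_afterturn [-0.0021 -0.      0.0025] rot [ 0.0001 -0.0028 -0.0047] w -0.0001 gf 0.0
[-0.36726471  0.50695844 -0.30625849]
```

The fingers closed fully on nothing, so I'll look.

```bash
python3 - <<'E'
from h import *
for n in('side','top'):
    c=vision.capture(n); im=c['pixels'][:,:,::-1].copy()
    p=proj(c,[env.state()['ee_pos']])[0]; print(n,p)
    u,v=p.astype(int); u=max(u,90);x=im[max(v-100,0):v+80,max(u-130,0):u+130]; cv2.imwrite(f'pics/{n}2.png',cv2.resize(x,None,fx=3,fy=3,interpolation=2)); print(max(u-130,0),max(v-100,0))
E
```

```text
side [258.07519083 235.1462318 ]
128 135
top [176.87292578 199.25220483]
46 99
```

View pics/side2.png

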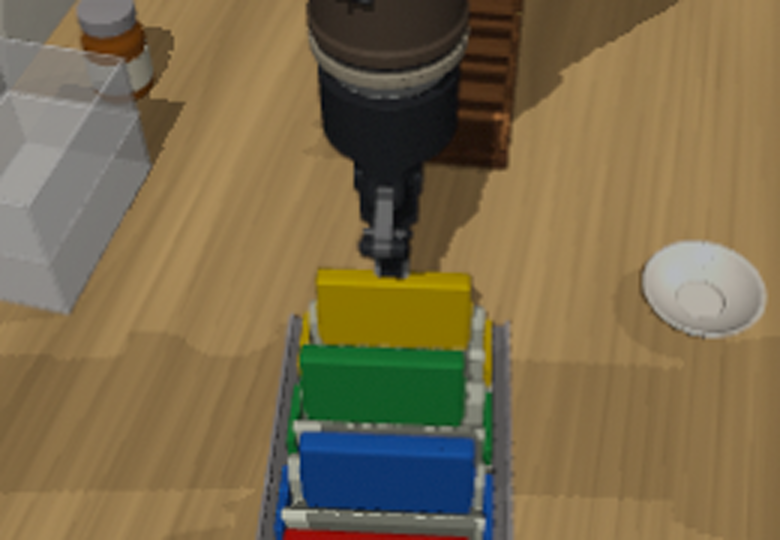

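```bash
python3 - <<'E'
from h import *
c=vision.capture('side')
print(proj(c,[[.532,.1165,.104],[.532,.1165+.007,.104],[.532,.1165-.007,.104]]))
E
```

```text
[[258.16725999 225.92274839]
 [257.26326934 228.70825731]
 [259.05929616 223.17381236]]
```

View pics/top2.png

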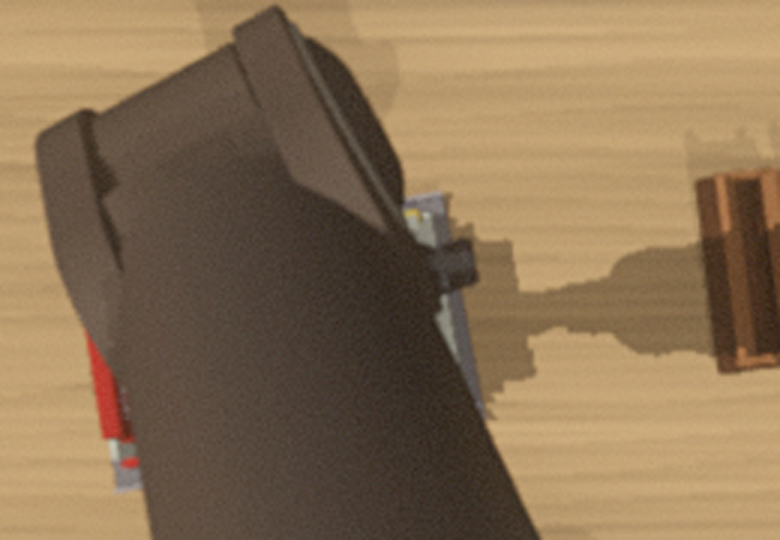

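```bash
python3 - <<'E'
from h import *
c=vision.capture('wrist'); cv2.imwrite('pics/w2.png',c['pixels'][:,:,::-1])
s=env.state(); print(s['ee_pos'],s['grip_width'],s['joint_positions'],proj(c,[s['ee_pos'],[.532,.1165,.104]]))
E
```

```text
[0.53223308 0.11599423 0.07341979] -0.00017662206994247597 [-0.0041555   0.44817983 -0.38455077  1.89914372  0.22147538  0.83466421
 -1.90279119] [[253.56394651 225.51810282]
 [252.85897586 250.52608884]]
```

View pics/w2.png

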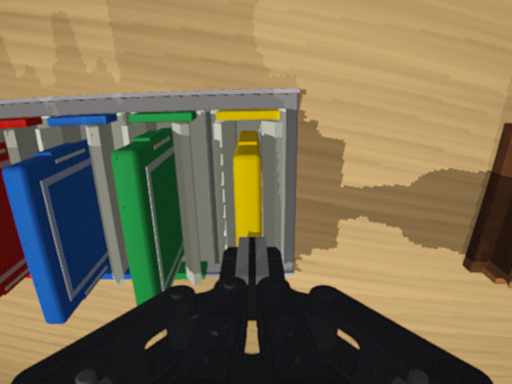

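```bash
python3 - <<'E'
from h import *
p=env.state()['ee_pos']
for n,uv in(('side',(258,227)),('wrist',(252,238))):
    c=vision.capture(n)
    for z in(.07,.085,.1,.115): print(n,z,toplane(c,[uv],z).round(4), proj(c,[[p[0],p[1],z]]).round(1))
E
```

```text
side 0.07 [[0.5388 0.0929 0.07  ]] [[258.4 236.5]]
side 0.085 [[0.5357 0.1044 0.085 ]] [[258.2 231.8]]
side 0.1 [[0.5325 0.116  0.1   ]] [[258.1 227. ]]
side 0.115 [[0.5293 0.1276 0.115 ]] [[258.  222.1]]
wrist 0.07 [[0.5218 0.1152 0.07  ]] [[253.6 223.1]]
wrist 0.085 [[0.5295 0.1165 0.085 ]] [[253.7 233.9]]
wrist 0.1 [[0.5371 0.1179 0.1   ]] [[253.9 246.5]]
wrist 0.115 [[0.5447 0.1192 0.115 ]] [[254.1 261.5]]
```

Converted, -0.002 m / 0.4 = -0.005.

```bash
python3 -c "
from plant import env, vision, ticket; print(env.grasp_offset)"
python3 jog.py '[[0,0,-0.005,0,0,0],[0,0,0,0,0,0],[0,0,0,0,0,0],[0,0,0,0,0,0],[0,0,0,0,0,0]]' 0.045
python3 jog.py '[[0,0,0.02,0,0,0],[0,0,0.02,0,0,0],[0,0,0,0,0,0],[0,0,0,0,0,0]]'
python3 jog.py '[[0,0,0,0,0,0],[0,0,0,0,0,0],[0,0,0,0,0,0],[0,0,0,0,0,0],[0,0,0,0,0,0]]' 0.0
```

```text
0.0187
t: 4.0
ee_pos: [0.5319, 0.116, 0.0748]
eef_rot: [-3.13, -0.27, 0.0]
wrist_force: [0.0, -0.3, -0.1]
grip_width: 0.0449
grip_force: 0.0
t: 4.33
ee_pos: [0.5312, 0.1158, 0.0579]
eef_rot: [3.13, 0.27, -0.003]
wrist_force: [0.5, -0.1, -0.1]
grip_width: 0.0448
grip_force: 0.0
t: 4.75
ee_pos: [0.5323, 0.1161, 0.0593]
eef_rot: [-3.13, -0.269, -0.001]
wrist_force: [-1.3, 1.5, 1.5]
grip_width: 0.012
grip_force: 59.3
```

The grip took. The real fingertips seem to sit about 30 mm behind the reported TCP, which makes this hold shallow. I'll regrip 10 mm deeper.

Converted, 0.005 m / 0.4 = 0.0125.

```bash

python3 jog.py '[[0,0,0,0,0,0],[0,0,0,0,0,0],[0,0,0,0,0,0],[0,0,0,0,0,0]]' 0.045
python3 jog.py '[[0,0,0.0125,0,0,0],[0,0,0.0125,0,0,0],[0,0,0,0,0,0],[0,0,0,0,0,0]]'
python3 jog.py '[[0,0,0,0,0,0],[0,0,0,0,0,0],[0,0,0,0,0,0],[0,0,0,0,0,0],[0,0,0,0,0,0]]' 0.0
python3 - <<'E'
from h import *
c=vision.capture('side'); im=c['pixels'][:,:,::-1]
cv2.imwrite('pics/s3.png',cv2.resize(im[170:290,190:330],None,fx=5,fy=5,interpolation=2))
p=env.state()['ee_pos']; print((proj(c,[p,p+[0,0,.03]])-[190,170])*5)
E
```

```text
t: 5.08
ee_pos: [0.5319, 0.1158, 0.0588]
eef_rot: [3.13, 0.269, -0.0]
wrist_force: [0.8, 0.3, 0.4]
grip_width: 0.0449
grip_force: 0.0
t: 5.42
ee_pos: [0.5315, 0.1158, 0.0483]
eef_rot: [3.13, 0.27, -0.002]
wrist_force: [-0.2, -0.7, 0.1]
grip_width: 0.0449
grip_force: 0.0
t: 5.83
ee_pos: [0.5322, 0.116, 0.0491]
eef_rot: [-3.13, -0.27, -0.001]
wrist_force: [-0.4, -0.1, 0.6]
grip_width: 0.0128
grip_force: 58.7
[[342.50963561 363.65889817]
 [341.51093605 318.37708766]]
```

View pics/s3.png

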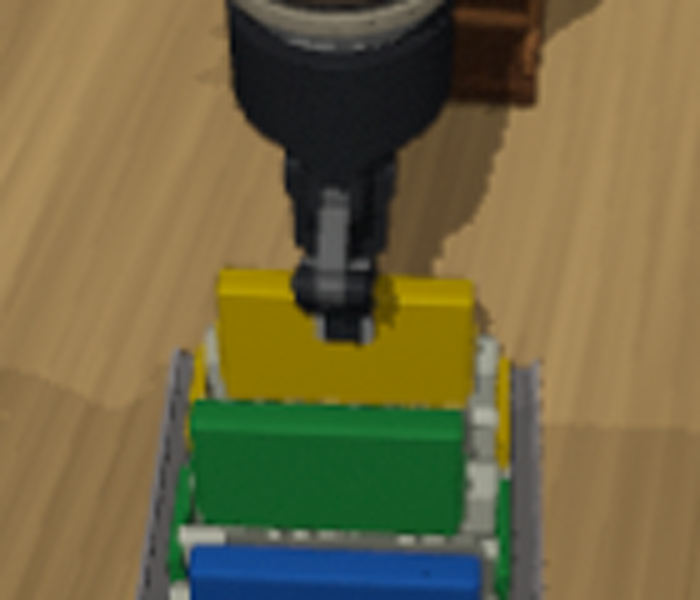

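Side view: the tips now sit about 20 mm below the yellow lid's top edge (345,335) and centred along it. I'm lifting.

Converted, -0.035 m / 0.4 = -0.0875, -0.03 m / 0.4 = -0.075.

```bash

python3 jog.py '[[0,0,-0.05,0,0,0],[0,0,-0.075,0,0,0],[0,0,-0.0875,0,0,0],[0,0,-0.0875,0,0,0],[0,0,-0.0375,0,0,0]]'
python3 jog.py '[[0,0,0,0,0,0.0223],[0,0,0,0,0,0.0223],[0,0,0,0,0,0]]'
python3 -c "
from h import *
delta(slot(.09),.18,RY); print(slot(.09))"
```

```text
t: 6.3
ee_pos: [0.5336, 0.1166, 0.1884]
eef_rot: [-3.129, -0.27, -0.008]
wrist_force: [1.1, 0.2, -0.6]
grip_width: 0.0125
grip_force: 58.6
t: 6.55
ee_pos: [0.5319, 0.1158, 0.1842]
eef_rot: [3.137, 0.157, 0.001]
wrist_force: [-0.1, 0.7, -0.3]
grip_width: 0.0127
grip_force: 58.6
t 6.55 ee [0.5319 0.1158 0.1842] d_now [0.0035 0.2373 0.0043] d_afterturn [0.0024 0.2373 0.0042] rot [ 0.0002 -0.0005 -0.0046] w 0.0127 gf 58.613449931144714
[ 0.55909244 -0.11999303]
```

Converted, 0.035 m / 0.4 = 0.0875, 0.03 m / 0.4 = 0.075.

```bash

python3 jog.py '[[0,0.0375,0,0,0,0],[0,0.075,0,0,0,0],[0,0.0875,0,0,0,0],[0,0.0875,0,0,0,0],[0,0.0875,0,0,0,0]]'
python3 jog.py '[[0,0.0875,0,0,0,0],[0,0.075,0,0,0,0],[0.0075,0.05,0,0,0,0],[0,0,0,0,0,0],[0,0,0,0,0,0]]'
python3 - <<'E'
from h import *
delta(slot(.09),.18,RY); print(slot(.09))
c=vision.capture('wrist'); cv2.imwrite('pics/w4.png',c['pixels'][:,:,::-1])
c=vision.capture('top'); im=c['pixels'][:,:,::-1]
cv2.imwrite('pics/t4.png',cv2.resize(im[130:240,260:420],None,fx=5,fy=5,interpolation=2))
E
```

```text
t: 6.97
ee_pos: [0.5468, -0.0347, 0.1835]
eef_rot: [3.137, 0.163, -0.001]
wrist_force: [0.4, 0.6, -0.6]
grip_width: 0.0127
grip_force: 58.6
t: 7.38
ee_pos: [0.5584, -0.1188, 0.1832]
eef_rot: [-3.137, -0.157, 0.002]
wrist_force: [0.3, 1.1, -0.7]
grip_width: 0.013
grip_force: 58.7
t 7.38 ee [ 0.5584 -0.1188  0.1832] d_now [0.0006 0.0013 0.0032] d_afterturn [0.0005 0.0013 0.0032] rot [-0.0003  0.0012 -0.0047] w 0.013 gf 58.659231662750244
[ 0.55909244 -0.11999303]
```

View pics/w4.png

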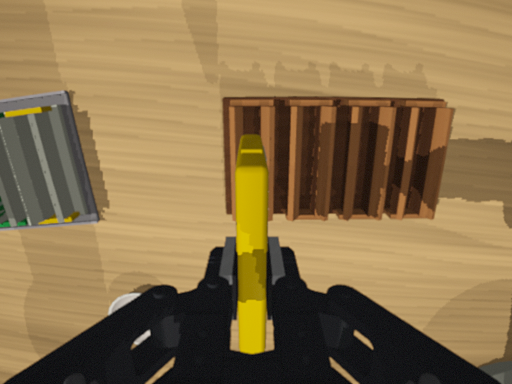

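The wrist view shows the yellow lid (col 250) over the leftmost slot (cols 233–270). I'm lowering it, slowly near the end.

Converted, 0.035 m / 0.4 = 0.0875, 0.02 m / 0.4 = 0.05, -0.003 rad / 1.5708 = -0.0019.

```bash

python3 jog.py '[[0,0.0025,0.05,0,0,-0.0019],[0,0,0.0875,0,0,0],[0,0,0.0875,0,0,0],[0,0,0.025,0,0,0],[0,0,0,0,0,0]]'
python3 jog.py '[[0,0,0.025,0,0,0],[0,0,0.02,0,0,0],[0,0,0.015,0,0,0],[0,0,0.0125,0,0,0],[0,0,0,0,0,0]]'
python3 -c "
from h import *
delta(slot(.09),.049,RY); print(slot(.09),env.state()['wrist_force'])"
```

```text
t: 7.9
ee_pos: [0.5566, -0.1167, 0.0812]
eef_rot: [-3.135, -0.168, 0.009]
wrist_force: [-0.6, 0.1, -0.3]
grip_width: 0.0127
grip_force: 58.6
t: 8.32
ee_pos: [0.5587, -0.1185, 0.0544]
eef_rot: [-3.137, -0.165, 0.001]
wrist_force: [0.0, -0.6, -1.0]
grip_width: 0.0126
grip_force: 58.6
t 8.32 ee [ 0.5587 -0.1185  0.0544] d_now [0.0003 0.0015 0.0054] d_afterturn [0.0003 0.0015 0.0054] rot [-0.0001  0.0005  0.0001] w 0.0126 gf 58.62918555736542
[ 0.55909244 -0.11999303] [ 0.00386332 -0.60077553 -0.972874  ]
```

Converted, 0.003 m / 0.4 = 0.0075, 0.002 m / 0.4 = 0.005.

```bash

python3 jog.py '[[0,0,0.0075,0,0,0],[0,0,0.005,0,0,0],[0,0,0,0,0,0],[0,0,0,0,0,0]]'
python3 jog.py '[[0,0,0,0,0,0],[0,0,0,0,0,0],[0,0,0,0,0,0],[0,0,0,0,0,0]]' 0.045
python3 jog.py '[[0,0,-0.05,0,0,0],[0,0,-0.0875,0,0,0],[0,0,-0.0875,0,0,0],[0,0,-0.075,0,0,0],[0,0,-0.025,0,0,0]]'
python3 jog.py '[[0,0,0,0,0,-0.0223],[0,0,0,0,0,-0.0223],[0,0,0,0,0,0]]'
python3 - <<'E'
from h import *
c=vision.capture('wrist'); cv2.imwrite('pics/w5.png',c['pixels'][:,:,::-1])
delta(LID['G'],.18,TY)
E
```

```text
t: 8.65
ee_pos: [0.559, -0.1186, 0.05]
eef_rot: [3.137, 0.164, 0.0]
wrist_force: [0.1, -0.3, -0.5]
grip_width: 0.0128
grip_force: 58.6
t: 8.98
ee_pos: [0.5591, -0.1186, 0.0501]
eef_rot: [3.137, 0.164, 0.001]
wrist_force: [-0.2, -0.8, 0.5]
grip_width: 0.0452
grip_force: 0.0
t: 9.4
ee_pos: [0.5613, -0.1187, 0.185]
eef_rot: [3.136, 0.164, 0.011]
wrist_force: [0.1, -0.1, 0.6]
grip_width: 0.0449
grip_force: 0.0
t: 9.65
ee_pos: [0.5589, -0.1186, 0.18]
eef_rot: [3.129, 0.276, 0.001]
wrist_force: [-0.1, -0.6, -0.7]
grip_width: 0.0447
grip_force: 0.0
t 9.7 ee [ 0.5587 -0.1185  0.1797] d_now [ 0.0152 -0.295  -0.0003] d_afterturn [ 0.0158 -0.295  -0.0003] rot [-0.      0.0002 -0.002 ] w 0.0447 gf 0.0
```

View pics/w5.png

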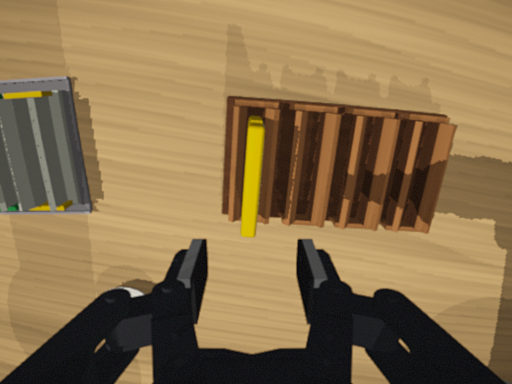

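The yellow lid stands in slot 1 (cols 243–263). Green is next.

```bash

python3 jog.py '[[0,-0.0375,0,0,0,0],[0,-0.075,0,0,0,0],[0.02,-0.0875,0,0,0,0],[0.02,-0.0875,0,0,0,0],[0,-0.0875,0,0,0,0]]'
python3 jog.py '[[0,-0.0875,0,0,0,0],[0,-0.0875,0,0,0,0],[0,-0.0875,0,0,0,0],[0,-0.0625,0,0,0,0],[0,-0.0375,0,0,0,0]]'
python3 jog.py '[[0,0,0,0,0,0],[0,0,0,0,0,0]]'
python3 - <<'E'
from h import *
delta(LID['G'],.049,TY)
c=vision.capture('wrist')
m,s=blob(mask(c,'green')); print(s,proj(c,[[*LID['G'],.104]]))
E
```

```text
t: 10.12
ee_pos: [0.5491, 0.0336, 0.1795]
eef_rot: [-3.129, -0.271, -0.001]
wrist_force: [0.7, 0.5, -0.2]
grip_width: 0.045
grip_force: 0.0
t: 10.53
ee_pos: [0.522, 0.1787, 0.1796]
eef_rot: [-3.128, -0.278, 0.001]
wrist_force: [-0.2, -0.8, -0.7]
grip_width: 0.0451
grip_force: 0.0
t: 10.7
ee_pos: [0.523, 0.1753, 0.1794]
eef_rot: [3.129, 0.276, -0.001]
wrist_force: [0.7, -1.1, -0.2]
grip_width: 0.0451
grip_force: 0.0
t 10.7 ee [0.523  0.1753 0.1794] d_now [-0.0005  0.0006  0.1304] d_afterturn [-0.0006  0.0006  0.1304] rot [ 0.0002  0.0008 -0.0003] w 0.0451 gf 0.0
[ 241  118   19  118 1699] [[253.83438966 187.85720481]]
```

Converted, 0.035 m / 0.4 = 0.0875, -0.001 m / 0.4 = -0.0025.

```bash

python3 jog.py '[[0,-0.0025,0.05,0,0,0],[0,0,0.0875,0,0,0],[0,0,0.0875,0,0,0],[0,0,0.0625,0,0,0],[0,0,0.0375,0,0,0]]'
python3 jog.py '[[0,0,0,0,0,0],[0,0,0,0,0,0],[0,0,0,0,0,0],[0,0,0,0,0,0],[0,0,0,0,0,0]]' 0.0
```

```text
t: 11.17
ee_pos: [0.522, 0.1727, 0.0466]
eef_rot: [3.128, 0.269, -0.006]
wrist_force: [0.5, -0.4, 0.4]
grip_width: 0.045
grip_force: 0.0
t: 11.58
ee_pos: [0.5242, 0.1757, 0.0512]
eef_rot: [-3.129, -0.273, -0.004]
wrist_force: [-0.2, -0.6, -0.9]
grip_width: 0.0125
grip_force: 61.8
```

Converted, -0.035 m / 0.4 = -0.0875, -0.02 m / 0.4 = -0.05.

```bash

python3 jog.py '[[0,0,0,0,0,0],[0,0,-0.05,0,0,0],[0,0,-0.0875,0,0,0],[0,0,-0.0875,0,0,0],[0,0,-0.0875,0,0,0]]'
python3 jog.py '[[0,0,-0.0375,0,0,0.0223],[0,0,0,0,0,0.0236],[0,0,0,0,0,0],[0,0,0,0,0,0]]'
python3 -c "
from h import *
delta(slot(.03),.19,RY)"
```

```text
t: 12.0
ee_pos: [0.5228, 0.1758, 0.1767]
eef_rot: [-3.129, -0.275, 0.0]
wrist_force: [-0.2, 0.7, -0.8]
grip_width: 0.0125
grip_force: 61.8
t: 12.33
ee_pos: [0.523, 0.1755, 0.1901]
eef_rot: [3.137, 0.163, 0.001]
wrist_force: [-0.3, 0.5, -1.3]
grip_width: 0.0126
grip_force: 61.8
t 12.33 ee [0.523  0.1755 0.1901] d_now [5.300e-03 3.577e-01 2.000e-04] d_afterturn [5.000e-03 3.577e-01 1.000e-04] rot [ 0.0003 -0.0004 -0.0009] w 0.0126 gf 61.810752153396606
```

Converted, 0.035 m / 0.4 = 0.0875, 0.03 m / 0.4 = 0.075.

```bash

python3 jog.py '[[0.0125,0.0425,0,0,0,0],[0,0.075,0,0,0,0],[0,0.0875,0,0,0,0],[0,0.0875,0,0,0,0],[0,0.0875,0,0,0,0]]'
python3 jog.py '[[0,0.0875,0,0,0,0],[0,0.0875,0,0,0,0],[0,0.0875,0,0,0,0],[0,0.0875,0,0,0,0],[0,0.0875,0,0,0,0]]'
python3 jog.py '[[0,0.05,0,0,0,0],[0,0.025,0,0,0,0],[0,0,0,0,0,0],[0,0,0,0,0,0]]'
python3 -c "
from h import *
delta(slot(.03),.05,RY)"
```

```text
t: 12.75
ee_pos: [0.5431, 0.0236, 0.1889]
eef_rot: [3.137, 0.165, -0.003]
wrist_force: [0.8, -1.0, -1.4]
grip_width: 0.0127
grip_force: 61.8
t: 13.17
ee_pos: [0.561, -0.1507, 0.189]
eef_rot: [-3.137, -0.164, 0.003]
wrist_force: [0.3, 0.5, -1.6]
grip_width: 0.0123
grip_force: 61.8
t: 13.5
ee_pos: [0.5645, -0.1775, 0.1892]
eef_rot: [-3.136, -0.163, 0.002]
wrist_force: [0.3, 0.5, 0.3]
grip_width: 0.0128
grip_force: 61.8
t 13.5 ee [ 0.5645 -0.1775  0.1892] d_now [0.0007 0.0024 0.1392] d_afterturn [0.0006 0.0022 0.1392] rot [-0.0015  0.001  -0.001 ] w 0.0128 gf 61.842191219329834
```

The rows are not in the units I measure in: shifts go in shares of 0.4 m and turns go in shares of pi/2 rad. I convert before sending: 0.035 m / 0.4 = 0.0875, 0.02 m / 0.4 = 0.05.

```bash

python3 jog.py '[[0,0.0038,0.05,0,0,0],[0,0,0.0875,0,0,0],[0,0,0.0875,0,0,0],[0,0,0.0425,0,0,0],[0,0,0,0,0,0]]'
python3 jog.py '[[0,0,0.025,0,0,0],[0,0,0.02,0,0,0],[0,0,0.015,0,0,0],[0,0,0.0075,0,0,0],[0,0,0,0,0,0]]'
python3 jog.py '[[0,0,0.0075,0,0,0],[0,0,0,0,0,0],[0,0,0,0,0,0]]'
python3 -c "
from h import *
delta(slot(.03),.05,RY)"
```

```text
t: 13.92
ee_pos: [0.5625, -0.177, 0.0789]
eef_rot: [-3.134, -0.167, 0.01]
wrist_force: [-0.4, -0.3, -0.3]
grip_width: 0.0125
grip_force: 61.8
t: 14.33
ee_pos: [0.5649, -0.1801, 0.0557]
eef_rot: [-3.137, -0.162, 0.0]
wrist_force: [-0.2, 0.2, -0.3]
grip_width: 0.0124
grip_force: 61.8
t: 14.58
ee_pos: [0.5651, -0.1804, 0.0531]
eef_rot: [3.137, 0.161, 0.001]
wrist_force: [-0.1, 0.6, 0.1]
grip_width: 0.0125
grip_force: 61.8
t 14.58 ee [ 0.5651 -0.1804  0.0531] d_now [ 0.0003 -0.0007  0.0031] d_afterturn [ 0.0003 -0.0007  0.0031] rot [ 0.0001 -0.0004 -0.0021] w 0.0125 gf 61.7633056640625
```

Converted, 0.002 m / 0.4 = 0.005.

```bash

python3 jog.py '[[0,0,0.005,0,0,0],[0,0,0,0,0,0],[0,0,0,0,0,0]]'
python3 jog.py '[[0,0,0,0,0,0],[0,0,0,0,0,0],[0,0,0,0,0,0],[0,0,0,0,0,0]]' 0.045
python3 jog.py '[[0,0,-0.05,0,0,0],[0,0,-0.0875,0,0,0],[0,0,-0.0875,0,0,0],[0,0,-0.075,0,0,0],[0,0,-0.025,0,0,0]]'
python3 jog.py '[[0,0,0,0,0,-0.0223],[0,0,0,0,0,-0.0236],[0,0,0,0,0,0]]'
python3 - <<'E'
from h import *
c=vision.capture('wrist'); cv2.imwrite('pics/w6.png',c['pixels'][:,:,::-1])
for k in('yellow','green'):print(k,blob(mask(c,k))[1])
print(proj(c,[[*slot(.09),.104],[*slot(.03),.104]]))
delta(LID['B'],.18,TY)
E
```

```text
t: 14.83
ee_pos: [0.5649, -0.1804, 0.0509]
eef_rot: [3.137, 0.161, -0.0]
wrist_force: [-0.4, 0.5, -0.4]
grip_width: 0.0124
grip_force: 61.8
t: 15.17
ee_pos: [0.5651, -0.1804, 0.051]
eef_rot: [3.137, 0.161, 0.0]
wrist_force: [-0.3, -0.7, 0.9]
grip_width: 0.0452
grip_force: 0.0
t: 15.58
ee_pos: [0.5673, -0.1808, 0.1861]
eef_rot: [3.135, 0.161, 0.01]
wrist_force: [1.7, 0.2, 0.4]
grip_width: 0.0451
grip_force: 0.0
t: 15.83
ee_pos: [0.5649, -0.1804, 0.181]
eef_rot: [3.129, 0.277, 0.0]
wrist_force: [0.3, -0.5, 0.9]
grip_width: 0.0456
grip_force: 0.0
yellow [ 171  111   32  121 2224]
green [ 241  118   22  118 1761]
[[181.39936378 181.29249236]
 [252.30789616 186.05418816]]
t 15.88 ee [ 0.5648 -0.1803  0.1807] d_now [ 0.0121 -0.4167  0.0007] d_afterturn [ 0.013  -0.4167  0.0007] rot [-0.0001  0.0002 -0.0021] w 0.0455 gf 0.0
```

Green's position in the wrist image matches slot 2. Blue next.

Converted, -0.035 m / 0.4 = -0.0875, -0.03 m / 0.4 = -0.075.

```bash

python3 jog.py '[[0,-0.0375,0,0,0,0],[0,-0.075,0,0,0,0],[0.015,-0.0875,0,0,0,0],[0.015,-0.0875,0,0,0,0],[0,-0.0875,0,0,0,0]]'
python3 jog.py '[[0,-0.0875,0,0,0,0],[0,-0.0875,0,0,0,0],[0,-0.0875,0,0,0,0],[0,-0.0875,0,0,0,0],[0,-0.0875,0,0,0,0]]'
python3 jog.py '[[0,-0.0875,0,0,0,0],[0,-0.0875,0,0,0,0],[0,-0.0375,0,0,0,0],[0,-0.0175,0,0,0,0],[0,0,0,0,0,0]]'
python3 jog.py '[[0,0,0,0,0,0]]'
python3 - <<'E'
from h import *
delta(LID['B'],.049,TY)
c=vision.capture('wrist')
m,s=blob(mask(c,'blue')); print(s,proj(c,[[*LID['B'],.104]]))
E
```

```text
t: 16.3
ee_pos: [0.5505, -0.0278, 0.1806]
eef_rot: [-3.129, -0.273, -0.0]
wrist_force: [0.0, 0.6, 0.0]
grip_width: 0.0447
grip_force: 0.0
t: 16.72
ee_pos: [0.5188, 0.1442, 0.1807]
eef_rot: [-3.13, -0.273, 0.001]
wrist_force: [0.8, 0.4, 0.0]
grip_width: 0.045
grip_force: 0.0
t: 17.13
ee_pos: [0.5029, 0.2345, 0.1806]
eef_rot: [-3.129, -0.279, 0.001]
wrist_force: [-0.3, -0.2, 0.2]
grip_width: 0.0448
grip_force: 0.0
t: 17.22
ee_pos: [0.5041, 0.2315, 0.1805]
eef_rot: [3.129, 0.273, -0.001]
wrist_force: [0.9, 0.1, 0.8]
grip_width: 0.045
grip_force: 0.0
t 17.22 ee [0.5041 0.2315 0.1805] d_now [ 0.0005 -0.0007  0.1315] d_afterturn [ 0.0005 -0.0006  0.1315] rot [ 0.0009  0.0006 -0.002 ] w 0.045 gf 0.0
[ 239  115   18  119 1777] [[252.30279888 186.24222256]]
```

Converted, 0.035 m / 0.4 = 0.0875, -0.002 m / 0.4 = -0.005.

```bash

python3 jog.py '[[0,-0.005,0.05,0,0,0],[0,0,0.0875,0,0,0],[0,0,0.0875,0,0,0],[0,0,0.0625,0,0,0],[0,0,0.04,0,0,0]]'
python3 jog.py '[[0,0,0,0,0,0],[0,0,0,0,0,0],[0,0,0,0,0,0],[0,0,0,0,0,0],[0,0,0,0,0,0]]' 0.0
python3 jog.py '[[0,0,0,0,0,0],[0,0,-0.05,0,0,0],[0,0,-0.0875,0,0,0],[0,0,-0.0875,0,0,0],[0,0,-0.0875,0,0,0]]'
python3 jog.py '[[0,0,-0.0375,0,0,0.0223],[0,0,0,0,0,0.0236],[0,0,0,0,0,0],[0,0,0,0,0,0]]'
python3 -c "
from h import *
delta(slot(-.03),.19,RY)"
```

```text
t: 17.68
ee_pos: [0.5032, 0.231, 0.0469]
eef_rot: [3.128, 0.269, -0.005]
wrist_force: [-0.3, -1.5, 0.6]
grip_width: 0.0448
grip_force: 0.0
t: 18.1
ee_pos: [0.5049, 0.2344, 0.0512]
eef_rot: [-3.129, -0.273, -0.003]
wrist_force: [0.5, 0.1, -1.2]
grip_width: 0.0124
grip_force: 61.6
t: 18.52
ee_pos: [0.5035, 0.2343, 0.1767]
eef_rot: [-3.13, -0.275, 0.0]
wrist_force: [1.1, -0.3, -1.4]
grip_width: 0.0127
grip_force: 61.7
t: 18.85
ee_pos: [0.5037, 0.2342, 0.1901]
eef_rot: [3.137, 0.163, 0.001]
wrist_force: [0.7, 0.8, -0.3]
grip_width: 0.0125
grip_force: 61.8
t 18.85 ee [0.5037 0.2342 0.1901] d_now [1.84e-02 4.78e-01 3.00e-04] d_afterturn [1.80e-02 4.78e-01 1.00e-04] rot [ 0.0003 -0.0004 -0.0007] w 0.0125 gf 61.835503578186035
```

Converted, 0.035 m / 0.4 = 0.0875, 0.03 m / 0.4 = 0.075.

```bash

python3 jog.py '[[0,0.0375,0,0,0,0],[0,0.075,0,0,0,0],[0.015,0.0875,0,0,0,0],[0.015,0.0875,0,0,0,0],[0.015,0.0875,0,0,0,0]]'
python3 jog.py '[[0,0.0875,0,0,0,0],[0,0.0875,0,0,0,0],[0,0.0875,0,0,0,0],[0,0.0875,0,0,0,0],[0,0.0875,0,0,0,0]]'
python3 jog.py '[[0,0.0875,0,0,0,0],[0,0.0875,0,0,0,0],[0,0.0875,0,0,0,0],[0,0.075,0,0,0,0],[0,0.045,0,0,0,0]]'
python3 jog.py '[[0,0,0,0,0,0],[0,0,0,0,0,0],[0,0,0,0,0,0]]'
python3 -c "
from h import *
delta(slot(-.03),.05,RY)"
```

```text
t: 19.27
ee_pos: [0.5367, 0.0855, 0.189]
eef_rot: [3.137, 0.165, -0.002]
wrist_force: [0.2, 0.6, -1.3]
grip_width: 0.0124
grip_force: 61.8
t: 19.68
ee_pos: [0.5544, -0.0888, 0.189]
eef_rot: [-3.137, -0.164, 0.003]
wrist_force: [0.2, 0.2, -1.2]
grip_width: 0.0125
grip_force: 61.8
t: 20.1
ee_pos: [0.5696, -0.2438, 0.1884]
eef_rot: [3.137, 0.158, -0.004]
wrist_force: [0.0, 0.1, -0.9]
grip_width: 0.0126
grip_force: 61.8
t: 20.35
ee_pos: [0.5706, -0.238, 0.189]
eef_rot: [-3.136, -0.164, 0.002]
wrist_force: [0.2, 0.7, -1.6]
grip_width: 0.0127
grip_force: 61.8
t 20.35 ee [ 0.5706 -0.238   0.189 ] d_now [0.0011 0.0017 0.1389] d_afterturn [0.0009 0.0014 0.139 ] rot [-0.0016  0.0013 -0.0003] w 0.0127 gf 61.819828748703
```

Converted, 0.035 m / 0.4 = 0.0875, 0.001 m / 0.4 = 0.0025.

```bash

python3 jog.py '[[0,0.0025,0.05,0,0,0],[0,0,0.0875,0,0,0],[0,0,0.0875,0,0,0],[0,0,0.0425,0,0,0],[0,0,0,0,0,0]]'
python3 jog.py '[[0,0,0.025,0,0,0],[0,0,0.02,0,0,0],[0,0,0.015,0,0,0],[0,0,0.0075,0,0,0],[0,0,0,0,0,0]]'
python3 jog.py '[[0,0,0.0075,0,0,0],[0,0,0.005,0,0,0],[0,0,0,0,0,0],[0,0,0,0,0,0]]'
python3 -c "
from h import *
delta(slot(-.03),.05,RY)"
```

```text
t: 20.77
ee_pos: [0.568, -0.2373, 0.0783]
eef_rot: [-3.133, -0.166, 0.011]
wrist_force: [-0.8, 0.1, -0.9]
grip_width: 0.0125
grip_force: 61.8
t: 21.18
ee_pos: [0.571, -0.2402, 0.0558]
eef_rot: [-3.137, -0.162, 0.0]
wrist_force: [0.5, -0.5, -0.8]
grip_width: 0.0125
grip_force: 61.8
t: 21.52
ee_pos: [0.571, -0.2404, 0.051]
eef_rot: [3.137, 0.161, 0.0]
wrist_force: [-0.6, 0.6, -0.8]
grip_width: 0.013
grip_force: 61.8
t 21.52 ee [ 0.571  -0.2404  0.051 ] d_now [ 0.0007 -0.0009  0.001 ] d_afterturn [ 0.0007 -0.0009  0.001 ] rot [ 0.0001 -0.0001 -0.002 ] w 0.013 gf 61.76227927207947
```

Converted, -0.035 m / 0.4 = -0.0875, -0.03 m / 0.4 = -0.075, -0.037 rad / 1.5708 = -0.0236.

```bash

python3 jog.py '[[0,0,0,0,0,0],[0,0,0,0,0,0],[0,0,0,0,0,0],[0,0,0,0,0,0]]' 0.045
python3 jog.py '[[0,0,-0.05,0,0,0],[0,0,-0.0875,0,0,0],[0,0,-0.0875,0,0,0],[0,0,-0.075,0,0,0],[0,0,-0.025,0,0,0]]'
python3 jog.py '[[0,0,0,0,0,-0.0223],[0,0,0,0,0,-0.0236],[0,0,0,0,0,0]]'
python3 - <<'E'
from h import *
c=vision.capture('wrist')
for k in('yellow','green','blue'):print(k,blob(mask(c,k))[1])
print(proj(c,[[*slot(.03),.104],[*slot(-.03),.104]]))
delta(LID['R'],.18,TY)
E
```

```text
t: 21.85
ee_pos: [0.5711, -0.2403, 0.0511]
eef_rot: [3.137, 0.161, 0.001]
wrist_force: [-0.4, 0.8, 0.4]
grip_width: 0.0449
grip_force: 0.0
t: 22.27
ee_pos: [0.5733, -0.2409, 0.1863]
eef_rot: [3.135, 0.161, 0.01]
wrist_force: [0.8, 0.1, 1.1]
grip_width: 0.0452
grip_force: 0.0
t: 22.52
ee_pos: [0.5709, -0.2403, 0.181]
eef_rot: [3.129, 0.277, 0.0]
wrist_force: [-0.9, -0.1, -0.9]
grip_width: 0.0454
grip_force: 0.0
yellow [  99  107   47  120 2583]
green [ 174  119   17  112 1704]
blue [ 241  115   23  120 1851]
[[181.15137875 180.95330067]
 [252.07283001 185.71597955]]
t 22.57 ee [ 0.5708 -0.2403  0.1807] d_now [ 0.0177 -0.5362  0.0008] d_afterturn [ 0.0188 -0.5362  0.0007] rot [-0.0001  0.0002 -0.0021] w 0.0452 gf 0.0
```

Blue is in slot 3. Red next.

Converted, -0.035 m / 0.4 = -0.0875, -0.03 m / 0.4 = -0.075.

```bash

python3 jog.py '[[0,-0.0375,0,0,0,0],[0,-0.075,0,0,0,0],[0.015,-0.0875,0,0,0,0],[0.015,-0.0875,0,0,0,0],[0.015,-0.0875,0,0,0,0]]'
python3 jog.py '[[0,-0.0875,0,0,0,0],[0,-0.0875,0,0,0,0],[0,-0.0875,0,0,0,0],[0,-0.0875,0,0,0,0],[0,-0.0875,0,0,0,0]]'
python3 jog.py '[[0,-0.0875,0,0,0,0],[0,-0.0875,0,0,0,0],[0,-0.0875,0,0,0,0],[0,-0.0875,0,0,0,0],[0,-0.0875,0,0,0,0]]'
python3 jog.py '[[0,-0.0625,0,0,0,0],[0,-0.0325,0,0,0,0],[0,0,0,0,0,0],[0,0,0,0,0,0]]'
python3 - <<'E'
from h import *
delta(LID['R'],.049,TY)
c=vision.capture('wrist')
m,s=blob(mask(c,'red')); print(s,proj(c,[[*LID['R'],.104]]))
E
```

```text
t: 22.98
ee_pos: [0.5618, -0.087, 0.1806]
eef_rot: [-3.129, -0.272, 0.001]
wrist_force: [1.2, 0.8, 0.5]
grip_width: 0.045
grip_force: 0.0
t: 23.4
ee_pos: [0.5308, 0.0854, 0.1807]
eef_rot: [-3.13, -0.273, 0.001]
wrist_force: [0.8, 0.3, -0.4]
grip_width: 0.0451
grip_force: 0.0
t: 23.82
ee_pos: [0.5001, 0.2574, 0.1807]
eef_rot: [3.13, 0.273, -0.001]
wrist_force: [1.8, 0.3, 0.6]
grip_width: 0.0454
grip_force: 0.0
t: 24.15
ee_pos: [0.4946, 0.2925, 0.1805]
eef_rot: [3.129, 0.275, -0.001]
wrist_force: [0.1, -1.0, -0.4]
grip_width: 0.0451
grip_force: 0.0
t 24.15 ee [0.4946 0.2925 0.1805] d_now [0.0005 0.0016 0.1315] d_afterturn [0.0004 0.0017 0.1315] rot [ 0.0008  0.0008 -0.0006] w 0.0451 gf 0.0
[ 241  115   21  120 1838] [[255.06596417 186.31618919]]
```

Converted, 0.035 m / 0.4 = 0.0875, 0.025 m / 0.4 = 0.0625.

```bash

python3 jog.py '[[0,-0.0025,0.05,0,0,0],[0,0,0.0875,0,0,0],[0,0,0.0875,0,0,0],[0,0,0.0625,0,0,0],[0,0,0.04,0,0,0]]'
python3 jog.py '[[0,0,0,0,0,0],[0,0,0,0,0,0],[0,0,0,0,0,0],[0,0,0,0,0,0],[0,0,0,0,0,0]]' 0.0
python3 jog.py '[[0,0,0,0,0,0],[0,0,-0.05,0,0,0],[0,0,-0.0875,0,0,0],[0,0,-0.0875,0,0,0],[0,0,-0.0875,0,0,0]]'
python3 jog.py '[[0,0,-0.0375,0,0,0.0223],[0,0,0,0,0,0.0236],[0,0,0,0,0,0],[0,0,0,0,0,0]]'
python3 -c "
from h import *
delta(slot(-.09),.19,RY)"
```

```text
t: 24.62
ee_pos: [0.4945, 0.2898, 0.0469]
eef_rot: [3.127, 0.268, -0.005]
wrist_force: [-0.4, -0.6, -0.5]
grip_width: 0.0451
grip_force: 0.0
t: 25.03
ee_pos: [0.4959, 0.2938, 0.0513]
eef_rot: [-3.129, -0.273, -0.003]
wrist_force: [-0.0, 0.8, -0.6]
grip_width: 0.0126
grip_force: 61.6
t: 25.45
ee_pos: [0.4945, 0.2936, 0.1766]
eef_rot: [-3.13, -0.275, 0.0]
wrist_force: [0.5, 0.0, -0.4]
grip_width: 0.0125
grip_force: 61.7
t: 25.78
ee_pos: [0.4948, 0.2935, 0.1901]
eef_rot: [3.137, 0.163, 0.001]
wrist_force: [0.3, 0.2, -0.6]
grip_width: 0.0122
grip_force: 61.8
t 25.78 ee [0.4948 0.2935 0.1901] d_now [2.120e-02 5.979e-01 3.000e-04] d_afterturn [2.070e-02 5.979e-01 1.000e-04] rot [ 0.0003 -0.0004 -0.0007] w 0.0122 gf 61.821802854537964
```

Converted, 0.035 m / 0.4 = 0.0875, 0.03 m / 0.4 = 0.075.

```bash

python3 jog.py '[[0,0.0375,0,0,0,0],[0,0.075,0,0,0,0],[0.0175,0.0875,0,0,0,0],[0.0175,0.0875,0,0,0,0],[0.0175,0.0875,0,0,0,0]]'
python3 jog.py '[[0,0.0875,0,0,0,0],[0,0.0875,0,0,0,0],[0,0.0875,0,0,0,0],[0,0.0875,0,0,0,0],[0,0.0875,0,0,0,0]]'
python3 jog.py '[[0,0.0875,0,0,0,0],[0,0.0875,0,0,0,0],[0,0.0875,0,0,0,0],[0,0.0875,0,0,0,0],[0,0.0875,0,0,0,0]]'
python3 jog.py '[[0,0.0875,0,0,0,0],[0,0.0875,0,0,0,0],[0,0.05,0,0,0,0],[0,0.02,0,0,0,0],[0,0,0,0,0,0]]'
python3 jog.py '[[0,0,0,0,0,0],[0,0,0,0,0,0]]'
python3 -c "
from h import *
delta(slot(-.09),.05,RY)"
```

```text
t: 26.2
ee_pos: [0.5308, 0.145, 0.189]
eef_rot: [3.137, 0.165, -0.003]
wrist_force: [0.3, -0.7, -1.0]
grip_width: 0.0124
grip_force: 61.8
t: 26.62
ee_pos: [0.5485, -0.0293, 0.189]
eef_rot: [-3.137, -0.164, 0.003]
wrist_force: [0.5, 1.5, -0.0]
grip_width: 0.0126
grip_force: 61.8
t: 27.03
ee_pos: [0.5664, -0.2031, 0.1889]
eef_rot: [-3.137, -0.164, 0.003]
wrist_force: [0.1, -0.4, -0.9]
grip_width: 0.0126
grip_force: 61.8
t: 27.45
ee_pos: [0.5761, -0.3013, 0.1884]
eef_rot: [-3.137, -0.158, 0.003]
wrist_force: [-0.0, 0.7, -0.6]
grip_width: 0.0125
grip_force: 61.8
t: 27.62
ee_pos: [0.5775, -0.2965, 0.1896]
eef_rot: [-3.136, -0.166, 0.0]
wrist_force: [0.4, 0.7, -1.2]
grip_width: 0.0127
grip_force: 61.8
t 27.62 ee [ 0.5775 -0.2965  0.1896] d_now [1.000e-04 2.800e-03 1.396e-01] d_afterturn [1.000e-04 2.600e-03 1.396e-01] rot [-0.0016  0.0002  0.001 ] w 0.0127 gf 61.79603576660156
```

Converted, 0.035 m / 0.4 = 0.0875, 0.02 m / 0.4 = 0.05.

```bash

python3 jog.py '[[0,0.0025,0.05,0,0,0],[0,0,0.0875,0,0,0],[0,0,0.0875,0,0,0],[0,0,0.0425,0,0,0],[0,0,0,0,0,0]]'
python3 jog.py '[[0,0,0.025,0,0,0],[0,0,0.02,0,0,0],[0,0,0.015,0,0,0],[0,0,0.0075,0,0,0],[0,0,0,0,0,0]]'
python3 jog.py '[[0,0,0.0075,0,0,0],[0,0,0.005,0,0,0],[0,0,0,0,0,0],[0,0,0,0,0,0]]'
python3 -c "
from h import *
delta(slot(-.09),.05,RY)"
```

```text
t: 28.03
ee_pos: [0.575, -0.2966, 0.0786]
eef_rot: [-3.133, -0.166, 0.01]
wrist_force: [-1.8, 1.0, -1.7]
grip_width: 0.013
grip_force: 61.8
t: 28.45
ee_pos: [0.5773, -0.2999, 0.0558]
eef_rot: [-3.137, -0.162, 0.0]
wrist_force: [-0.3, -0.8, -0.7]
grip_width: 0.0125
grip_force: 61.8
t: 28.78
ee_pos: [0.5774, -0.3001, 0.051]
eef_rot: [3.137, 0.161, 0.0]
wrist_force: [0.1, 1.9, -0.8]
grip_width: 0.0125
grip_force: 61.8
t 28.78 ee [ 0.5774 -0.3001  0.051 ] d_now [ 0.0007 -0.0011  0.001 ] d_afterturn [ 0.0007 -0.0011  0.001 ] rot [ 0.0001 -0.0001 -0.0021] w 0.0125 gf 61.799479722976685
```

Converted, -0.035 m / 0.4 = -0.0875, -0.025 m / 0.4 = -0.0625.

```bash

python3 jog.py '[[0,0,0,0,0,0],[0,0,0,0,0,0],[0,0,0,0,0,0],[0,0,0,0,0,0]]' 0.045
python3 jog.py '[[0,0,-0.05,0,0,0],[0,0,-0.0875,0,0,0],[0,0,-0.0875,0,0,0],[0,0,-0.0875,0,0,0],[0,0,-0.0625,0,0,0]]'
python3 jog.py '[[0,-0.05,0,0,0,0],[-0.025,-0.0875,0,0,0,0],[-0.025,-0.0875,0,0,0,0],[-0.025,-0.0875,0,0,0,0],[-0.025,-0.0875,0,0,0,0]]'
python3 jog.py '[[-0.025,-0.0875,0,0,0,0],[-0.025,-0.0875,0,0,0,0],[0,-0.0875,0,0,0,0],[0,-0.0875,0,0,0,0],[0,-0.0875,0,0,0,0]]'
python3 jog.py '[[0,-0.0875,0,0,0,0],[0,-0.0875,0,0,0,0],[0,0,0,0,0,0],[0,0,0,0,0,0]]'
python3 - <<'E'
from h import *
np.set_printoptions(precision=4,suppress=True)
c=vision.capture('top'); im=c['pixels'][:,:,::-1]
a=cv2.resize(im[130:240,260:420],None,fx=5,fy=3*5//3,interpolation=2)[:, :780]
s=vision.capture('side')['pixels'][:,:,::-1]; b=cv2.resize(s[90:210,220:330],None,fx=4.5,fy=4.5,interpolation=2)
cv2.imwrite('pics/t7.png',a); cv2.imwrite('pics/s7.png',b)
for k,y in(('yellow',.09),('green',.03),('blue',-.03),('red',-.09)):
    print(k,blob(mask(c,k))[1],proj(c,[[*slot(y),.104]]))
print(env.state()['ee_pos'])
E
```

```text
t: 29.12
ee_pos: [0.5774, -0.3001, 0.0511]
eef_rot: [3.137, 0.161, 0.0]
wrist_force: [0.4, -0.1, -0.1]
grip_width: 0.0455
grip_force: 0.0
t: 29.53
ee_pos: [0.5782, -0.3003, 0.2045]
eef_rot: [3.136, 0.161, 0.005]
wrist_force: [1.1, -0.4, -0.3]
grip_width: 0.045
grip_force: 0.0
t: 29.95
ee_pos: [0.5203, -0.1436, 0.201]
eef_rot: [3.137, 0.161, 0.001]
wrist_force: [1.1, 0.5, 0.0]
grip_width: 0.0448
grip_force: 0.0
t: 30.37
ee_pos: [0.4828, 0.0284, 0.2014]
eef_rot: [3.137, 0.161, 0.002]
wrist_force: [0.9, 0.3, 0.1]
grip_width: 0.045
grip_force: 0.0
t: 30.7
ee_pos: [0.4757, 0.0988, 0.2012]
eef_rot: [-3.137, -0.169, -0.001]
wrist_force: [0.5, -0.5, -0.5]
grip_width: 0.0448
grip_force: 0.0
yellow [292 157  17  56 669] [[302.4939 182.3916]]
green [331 174  10  27 100] [[334.412  178.8585]]
blue [351 150  23  55 823] [[366.0269 175.3652]]
red [379 148  26  55 899] [[397.2814 171.9179]]
[0.4762 0.0957 0.2009]
```

View pics/t7.png

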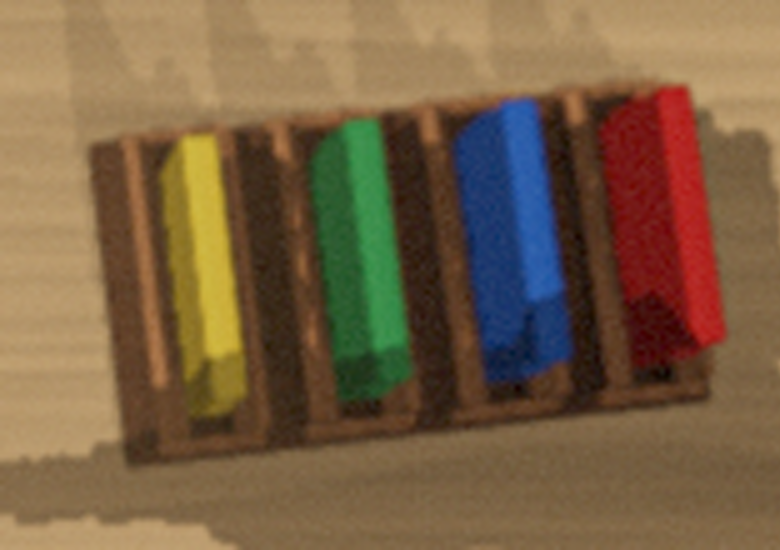

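View pics/s7.png

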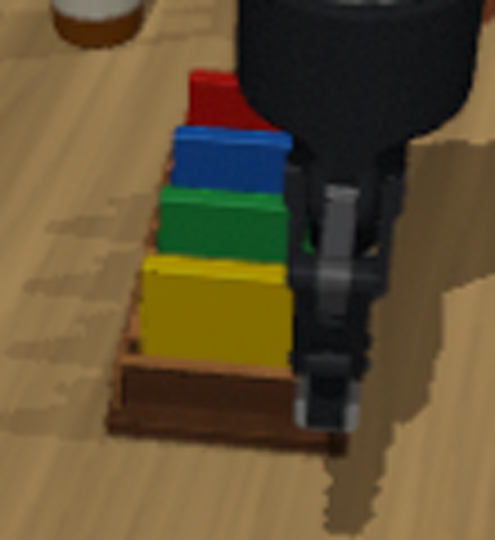

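```bash
python3 - <<'E'
from h import *
np.set_printoptions(precision=4,suppress=True)
c=vision.capture('top')
for y,q in((.09,[(180,136),(215,136),(242,378),(206,380)]),(.03,[(345,122),(380,120),(410,345),(375,350)]),(-.03,[(502,102),(537,98),(565,292),(528,300)]),(-.09,[(655,92),(690,87),(725,342),(692,348)])):
    P=toplane(c,np.array(q)/5+[260,130]-.4,.104)[:,:2]; m=P.mean(0)
    d=m-RC; v=P[0]+P[1]-P[2]-P[3]
    print(y,m,'rack',d@[np.cos(RY),np.sin(RY)],d@[-np.sin(RY),np.cos(RY)],'yaw',np.degrees(np.arctan2(v[1],v[0])),'len',np.linalg.norm(v)/2,env.state()['wrist_force'])
E
```

```text
0.09 [ 0.5618 -0.1187] rack 0.0028264201362539097 0.091042049854572 yaw 4.926703490076646 len 0.09123295248703965 [-0.4772 -0.4693  0.0165]
0.03 [ 0.5701 -0.1811] rack 0.0045851895800736765 0.028077626336912923 yaw 5.769647650386115 len 0.08560237410546243 [-0.4772 -0.4693  0.0165]
-0.03 [ 0.5835 -0.2401] rack 0.011685079025085865 -0.03203249946263948 yaw 5.60518867338892 len 0.07457371042370842 [-0.4772 -0.4693  0.0165]
-0.09 [ 0.5761 -0.2997] rack -0.0019005686512261134 -0.09053773532433727 yaw 5.383394058619685 len 0.09736708751491505 [-0.4772 -0.4693  0.0165]
```

All four lids are upright and in line. Their across offsets are within 2–3 mm, and along the slot they are within about 5 mm once I allow for the gripper's shadow on the near ends. The release heights match floor level. Handing in.

```bash
python3 -c "
from plant import env, vision, ticket; print(ticket.sign_off())"
```

```text
the job is handed in; nothing more can be done
None
```

All four lids now stand in the rack in reverse order (yellow, green, blue, red from left to right as the robot sees it), and the job was handed in at about 31 s; no verdict came back, but my last images put each lid upright and within tolerance.

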